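Clamp a gingerbread gable to the assembly jig

ROBOT

A 6-joint arm with a two-finger parallel gripper is mounted at the origin on the work surface. World frame = base frame: x ahead of the robot, y to its left, z up, the work surface at z = 0. Lengths are in m, angles in rad, forces in N, time in s.
With the tool pointing down it reaches from about 0.325 to 0.9 m from the base axis. Payload 6.1 kg.
Tool frame: the origin (TCP) lies midway between the tips of the shut fingers; the grasp point (between the pads) lies 19 mm behind it; z points along the fingers, y is the line along which they close (so a half turn about z gives the same grasp; the last joint's range is limited). The gripper opens to 85 mm and grips with 20 to 120 N. Pads are 22 mm wide; open, the fingers measure 114 mm over their backs; the gripper's body (76 mm by 85 mm) begins 54 mm behind the grasp point. The pads swing forward as they close: fully open they stand 13 mm farther back than shut.
Start: joints at [-1.404, 0.22, 1.526, -0, 1.395, -0.126], TCP at [0.18, -0.598, 0.231] pointing down, gripper open.
Joint ranges: [-2.98, 2.98], [-0.91, 2.08], [0.09, 2.57], [-1.24, 4.39], [0.2, 2.65], [-2.68, 2.68]. Speed limits (rad/s): [2.57, 2.57, 3.01, 3.14, 3.14, 3.14].

INTERFACE

Orientations are given as [roll, pitch, yaw] about the fixed x, y, z axes, in that order (R = Rz(yaw) Ry(pitch) Rx(roll)).
In Python, from plant import movep, move_l, set_joints, gripper_to, hold, inverse_kinematics, observe, get_image, get_calibration, Unreachable, job_done gives the robot as it stands. Calls block until the motion is done:
- movep(position, orientation): joint-space move of the TCP to a pose.
- move_l(position, feed=0.15, rotation=None, max_force=None): straight line of the TCP; rotation=None keeps the orientation; feed is the mean speed in m/s. With max_force (N) it stops when the force on the tool has changed by that much, and returns True; else False.
- set_joints(angles): joint-space move.
- gripper_to(opening, f_grip=None): finger opening in m; f_grip is the grip in N (None keeps the last); returns when the fingers have stopped.
- hold(seconds).
- inverse_kinematics(position, orientation): joint angles nearest the present ones, or None.
- observe(): the state.
- get_image(name): name is "scene" or "top"; returns (picture, depth): 384x512x3 uint8, red, green, blue; 384x512 float32, m along the optical axis (not along the pixel's ray), 0 where there is no reading.
- get_calibration(name): a dict with "intrinsics" (3x3 intrinsics, pixels), "dist_coeffs" ([k1, k2, p1, p2, k3] as OpenCV has them; the pictures are not rectified), "world_from_camera" (4x4, takes a point from camera to world coordinates). Camera axes: x right, y down, z forward; pixel columns grow to the right and rows downward; lengths in m; the calibration is good to about 2 mm. A picture is of the moment at which its call begins. get_calibration takes no time and is no camera call.
A pose or a line that the arm cannot do raises Unreachable and nothing moves.
- job_done(): hands the job in; it is judged then, once.
The state is a dict: "time_s": time; "q": joint angles; "joint_velocities": joint speeds; "joint_torque": joint torques, N m; "eef_pos": TCP position; "tcp_rot": TCP orientation; "ft_force": force on the tool from outside, world axes, zero at the start; "torque": the same for the moment, N m; "opening": finger opening in m; "grasp_force": force on a finger pad.
Only numpy, scipy, OpenCV 4.12 (cv2) and the standard library are available. Lean on these libraries where they do the work, as an engineer would, in place of code of your own. Each camera call takes 0.05 s, during which the arm holds its last target. There are 200 camera calls.

TASK

First take the pointed gable panel from the drying rack and stand it upright in the slot of the wooden jig, fully down beside the tall fence. Then lift the spring clip out of its tray by the tab on its pivot and lay it on the counter, take it again by its two handles, squeeze it open and let its jaw close over the upright edge of panel and fence together, so that it holds both on its own. Leave the other things where they are.

Things in the scene. Friction and masses are not known exactly. Their poses are not given: they have to be found in the camera images.
- gable: Panel to be clamped: baked gingerbread gable, 70 mm wide (x), 10 mm thick (y), straight sides up to 60 mm, then 45 degree slopes to a point at 95 mm. Origin: centre of its bottom edge; z up along the panel. Starts upright in one of the rack's two slots (floor 8 mm above the counter, 24 mm deep).
- gable_top (a point): The point of the gable, 95 mm above its bottom edge.
- plain: Bystander: a plain rectangular baked panel, 70 mm wide (x), 10 mm thick (y), 85 mm tall, in the other slot of the rack, 76 mm beside the gable (centre to centre). Origin: centre of its bottom edge.
- rack: The drying rack, fixed: a wooden piece 90 mm (x) by 130 mm (y) by 32 mm high, with two slots along its x at y = -38 and +38 mm, each 13 mm wide, between walls 8 mm thick. Origin: centre of the underside.
- jig: Assembly jig, fixed: wooden base plate 12 mm thick, 100 mm (x -50 to 50) by 90 mm (y -40 to 50). On its top lies the slot, along x. On the slot's +y side stands the fence: a board 70 mm long (x -35 to 35), 8 mm thick (y 7 to 15), top 66 mm above the counter. Its end at x = -35 faces the robot. Origin: on the underside, below the slot's middle.
- jig_slot (a point): Middle of the slot's floor, 12 mm above the counter. Slot 14 mm wide (jig y -7 to 7), 76 mm long (x -38 to 38), between the fence on +y, a low lip on -y (upright to 24 mm above the counter, its top then flared outwards to y -11.5 at 31 mm) and low stops at both ends (6 mm thick, tops 22 mm above the counter).
- tray: The clip's shallow tray, fixed: open box 140 mm (x) by 90 mm (y) outside, walls and floor 5 mm thick, rim 26 mm above the counter. Its walls are too close to the clip's handles for fingers. Origin: centre of the underside.
- clip: Spring clip, aluminium, 85 g, lying on its side like a big clothes peg: two arms 22 mm tall, 8 mm thick, on an upright pivot. Origin: on the pivot axis, at the underside; z up; jaw shut, x points from the pivot along the clip's middle to the jaw. Jaw tips 59 mm ahead of the pivot; handle ends 50 mm behind it, 68 mm apart over their outsides. The frame belongs to the left (+y) arm.
- clip_tab (a point): Middle of the black tab on top of the clip's pivot: 26 mm long (clip x), 14 mm wide (clip y), 18 mm tall, from 22 to 40 mm above the clip's underside.
- clip_arm (a joint): Opening of the clip: 0 = shut (jaw gap 4 mm). Pinching the handles (about 14 N) opens it to 0.65 rad, the stop: handles then parallel, 34 mm over their outsides, reaching 4 to 56 mm behind the pivot, jaw gap 35 mm, middle line turned by half the joint value from the clip's x. On 18 mm (panel and fence): 0.29 rad, handles 52 mm over their outsides.
- clip_pad_a (a point): Centre of the gripping face of the left jaw pad (rubber, 16 mm long, 22 mm tall), 11 mm above the clip's underside.
- clip_pad_b (a point): The same for the right jaw pad.
- house: Bystander: a finished little gingerbread house, 78 x 75 mm, 109 mm tall with its chimney. Origin: centre of the underside.
- jar: Bystander: a glass jar with a steel cap, 68 mm wide, 85 mm tall. Origin: centre of the underside.
There are look-alikes about, which are no part of the job. Leave any orange or purple look-alike of the gable alone.

How it is judged:
On the way, in this order (a step that is already met when the one before it is completed fails the run):
1. the gable stands in the jig's slot, fully down, let go (z of gable in the frame of jig_slot between -0.003 and 0.004 m and horizontal distance between gable and jig_slot below 0.008 m and angle between gable's own z axis and vertical below 0.35 rad and contact force between gable and the fingers below 0.1 N), for 0.2 s.
2. the clip lies on the counter outside its tray, let go (height (world z) of clip below 0.004 m and angle between clip's own z axis and vertical below 0.1 rad and horizontal distance between clip and tray above 0.06 m and contact force between clip and the fingers below 0.1 N), for 0.2 s.
At the end, for the whole second after the job is handed in: Gable upright (0.12 rad) and lined up (0.15 rad) in the jig's slot, bottom within 4 mm of its floor and 8 mm of its middle; clip off the counter, gripping panel and fence together (over 3 N on each, joint 0.2 to 0.42 rad), pads over 30 mm up; both at rest (z of gable in the frame of jig_slot between -0.003 and 0.004 m and horizontal distance between gable and jig_slot below 0.008 m and angle between gable's own z axis and vertical below 0.12 rad and angle between the y axis of gable and the y axis of jig, either way round below 0.15 rad and contact force between clip and gable above 3 N and contact force between clip and jig above 3 N and value of joint clip_arm between 0.2 and 0.42 rad and height (world z) of clip above 0.015 m and height (world z) of each of clip_pad_a, clip_pad_b above 0.03 m and linear speed of each of clip, gable below 0.02 m/s); the robot touches nothing.
It fails at once if the gable is toppled (angle between gable's own z axis and vertical above 0.8 rad).
It fails at once if the plain panel is disturbed (distance of plain from where it was at the start of the episode above 0.025 m).
It fails at once if the house is disturbed (distance of house from where it was at the start of the episode above 0.025 m).
It fails at once if the jar is disturbed (distance of jar from where it was at the start of the episode above 0.025 m).
It also fails if it takes over 64 s, if anything falls off the work surface, if the arm or the gripper's body presses on something with over 40 N, if the wrist force passes 120 N, or if a joint passes its speed limit or range.

## Working session

There is one attempt and no reset: what is moved stays moved. The work goes in short steps, each a Python script; the robot and the scene stay as the last script left them, time stands still between calls to the robot, and variables do not carry over. Pictures are saved under pics/ and viewed, at most 10 in all, crops included, and the job is handed in when it is done.

```bash
mkdir -p pics; ls; python3 - <<'E'
from plant import *
import cv2,numpy as np
for n in("scene","top"):
    im,d=get_image(n); cv2.imwrite(f"pics/{n}0.png",im[:,:,::-1]); np.savez(f"pics/{n}0.npz",im=im,d=d)
    c=get_calibration(n); print(n,c, (d>0).mean())
print(observe())
E
```

```text
pics
scene {'intrinsics': array([[412.53252311,   0.        , 254.67450297],
       [  0.        , 412.53252311, 193.50427965],
       [  0.        ,   0.        ,   1.        ]]), 'dist_coeffs': array([0.04811043, 0.        , 0.        , 0.        , 0.        ]), 'world_from_camera': array([[ 0.35279628,  0.71989459, -0.59773453,  1.13200647],
       [ 0.93569547, -0.26940544,  0.22780408, -0.1707513 ],
       [ 0.002962  , -0.63966592, -0.76864734,  0.79825477],
       [ 0.        ,  0.        ,  0.        ,  1.        ]])} 0.9959309895833334
top {'intrinsics': array([[480.85540402,   0.        , 258.96241339],
       [  0.        , 480.85540402, 184.18237392],
       [  0.        ,   0.        ,   1.        ]]), 'dist_coeffs': array([-0.04861612,  0.        ,  0.        ,  0.        ,  0.        ]), 'world_from_camera': array([[ 0.01041673, -0.99794115,  0.06328467,  0.48108171],
       [-0.99969619, -0.00897941,  0.02295418,  0.03632193],
       [-0.02233866, -0.06350455, -0.99773151,  1.18709486],
       [ 0.        ,  0.        ,  0.        ,  1.        ]])} 0.9958089192708334
{'time_s': 0.1, 'q': array([-1.40410982e+00,  2.21153611e-01,  1.52749905e+00,  6.08174307e-07,
        1.39469086e+00, -1.26113595e-01]), 'joint_velocities': array([-1.01169358e-03, -1.58952498e-03, -3.19637786e-03, -7.46504802e-05,
       -5.43926849e-04, -4.55012342e-04]), 'joint_torque': array([ 1.93455242e-03, -4.98243463e+01, -3.90548229e+01, -1.24543526e-04,
        5.59738517e-03,  9.88091614e-06]), 'eef_pos': array([ 0.18029417, -0.59786436,  0.23030346]), 'tcp_rot': array([-3.13985578e+00, -2.20815903e-04,  2.92799808e-01]), 'ft_force': array([-0.22138452, -0.32213943, -0.67791381]), 'torque': array([ 0.08589573,  0.02329174, -0.00126113]), 'grasp_force': 0.0, 'opening': 0.08554589603446999}
```

View pics/scene0.png

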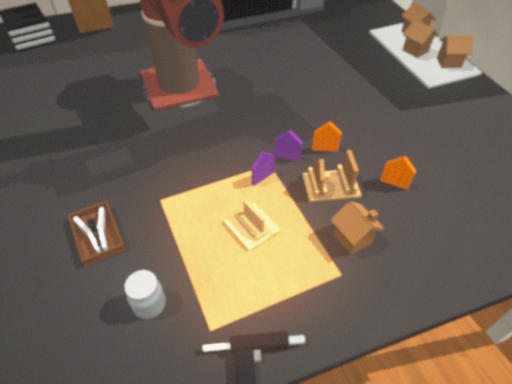

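View pics/top0.png

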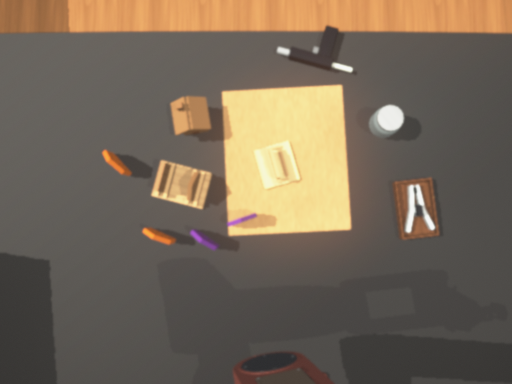

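The scene view shows the tray with the clip at (97,232), the jig at (252,225), the rack at (332,180) with the house at (357,227), and the jar at (146,293). In the top view, where up is +x and right is −y, the rack is at (182,185), the jig at (278,164) and the clip tray at (416,208). I'll enlarge these areas and compute heights.

```bash
cat > h.py <<'E'
import numpy as np,cv2
from plant import *
def cloud(n,im,d):
    c=get_calibration(n);K,D,T=c["intrinsics"],c["dist_coeffs"],c["world_from_camera"]
    v,u=np.mgrid[0:d.shape[0],0:d.shape[1]]
    p=cv2.undistortPoints(np.stack([u,v],-1).reshape(-1,1,2).astype(float),K,D).reshape(d.shape+(2,))
    P=np.dstack([p*d[...,None],d])
    return P@T[:3,:3].T+T[:3,3]
def shot(n,tag=None):
    im,d=get_image(n)
    if tag: np.savez(f"pics/{n}{tag}.npz",im=im,d=d)
    return im,d,cloud(n,im,d)
def ray(n,uv,z):
    c=get_calibration(n);K,D,T=c["intrinsics"],c["dist_coeffs"],c["world_from_camera"]
    uv=np.atleast_2d(np.asarray(uv,float)); p=cv2.undistortPoints(uv.reshape(-1,1,2),K,D)[:,0]
    r=np.c_[p,np.ones(len(p))]@T[:3,:3].T
    return T[:3,3]+r*((np.broadcast_to(z,len(p))-T[2,3])/r[:,2])[:,None]
def crop(im,x0,y0,w,h,s): return cv2.resize(im[y0:y0+h,x0:x0+w],None,fx=s,fy=s,interpolation=cv2.INTER_CUBIC)
E
cat > a.py <<'E'
from h import *
ims={}
for n in("scene","top"):
    z=np.load(f"pics/{n}0.npz"); ims[n]=z["im"]; P=cloud(n,z["im"],z["d"])
    m=(abs(P[...,0]-.45)<.3)&(abs(P[...,1])<.3); zz=P[...,2]
    pl=(zz[m&(abs(zz)<.012)]); print(n,"table z med/std",np.median(pl),pl.std())
A=np.hstack([crop(ims["top"],145,150,75,66,5),crop(ims["top"],245,132,64,66,5)])
B=np.hstack([crop(ims["scene"],295,145,75,60,5),crop(ims["scene"],215,195,70,60,4.6)[:300]])
w=max(A.shape[1],B.shape[1]); f=lambda I:cv2.copyMakeBorder(I,0,0,0,w-I.shape[1],0)
B=np.vstack([f(A)[:300],f(cv2.copyMakeBorder(B,0,max(0,300-B.shape[0]),0,0,0))[:300]])
cv2.imwrite("pics/c1.png",B[:600,:800,::-1])
C=np.hstack([crop(ims["top"],385,170,62,76,6),crop(ims["scene"],62,192,70,76,6)])
cv2.imwrite("pics/c2.png",C[:600,:800,::-1]);print(B.shape,C.shape)
E
python3 a.py
```

```text
scene table z med/std 0.0003292250577529021 0.0022939621824196953
top table z med/std 0.0003430848947274523 0.0027214987062037913Traceback (most recent call last):
  File "a.py", line 8, in <module>
    B=np.hstack([crop(ims["scene"],295,145,75,60,5),crop(ims["scene"],215,195,70,60,4.6)[:300]])
    return _nx.concatenate(arrs, 1, dtype=dtype, casting=casting)
           ~~~~~~~~~~~~~~~^^^^^^^^^^^^^^^^^^^^^^^^^^^^^^^^^^^^^^^
ValueError: all the input array dimensions except for the concatenation axis must match exactly, but along dimension 0, the array at index 0 has size 300 and the array at index 1 has size 276
```

```bash
sed -i 's/70,60,4.6/64,60,5/' a.py; python3 a.py
```

```text
scene table z med/std 0.0003292250577529021 0.0022939621824196953
top table z med/std 0.0003430848947274523 0.0027214987062037913
(600, 695, 3) (456, 792, 3)
```

View pics/c1.png

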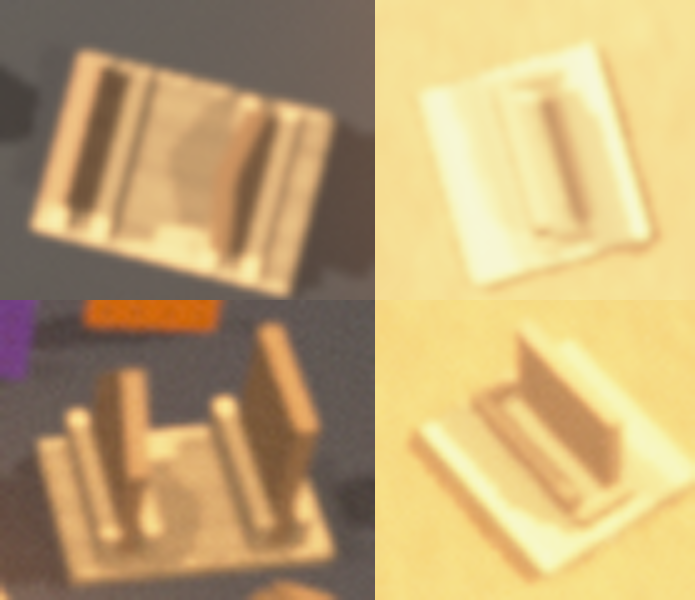

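View pics/c2.png

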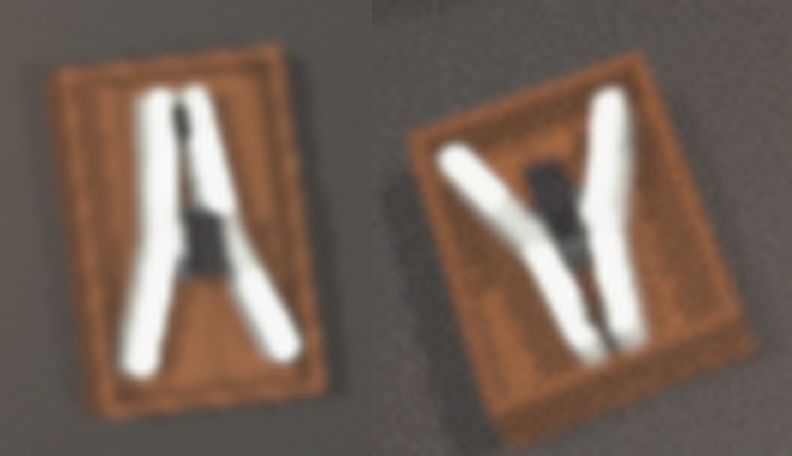

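The crops show the pointed gable in the rack's right (smaller y) slot in the top view, with its bulge at about (260,190). The plain panel is in the left slot. The jig fence is on the +y side of its slot. The clip lies with its jaw toward +x and its black tab at crop (205,243), handles toward the robot.

Next I'll measure.

```bash
cat > b.py <<'E'
from h import *
S={n:np.load(f"pics/{n}0.npz") for n in("scene","top")}
def rect(p): 
    r=cv2.minAreaRect((p*1000).astype(np.float32)); return np.round(r[0],1),np.round(r[1],1),round(r[2],1)
for n in S:
    im,d=S[n]["im"],S[n]["d"]; P=cloud(n,im,d); hsv=cv2.cvtColor(im,cv2.COLOR_RGB2HSV)
    c=ray(n,[[182,185]] if n=="top" else [[332,185]],.02)[0]; print(n,"rack~",c)
    X,Y,Z=P[...,0],P[...,1],P[...,2]
    near=lambda c,r:(np.hypot(X-c[0],Y-c[1])<r)
    notor=~((hsv[...,0]<12)&(hsv[...,1]>200))
    R=near(c,.085)&(Z>.045)&(Z<.115)&notor
    k,l=cv2.connectedComponents(R.astype(np.uint8))
    for i in range(1,k):
        m=l==i
        if m.sum()>15:
            q=P[m][:,:2]; mu=q.mean(0); a=np.linalg.svd(q-mu)[2][0]; a*=np.sign(a[0])
            print(" panel",m.sum(),mu.round(4),"yaw",np.arctan2(a[1],a[0]).round(3),"zmax",np.sort(Z[m])[-5:].mean().round(4),"ext",((q-mu)@a).min().round(3),((q-mu)@a).max().round(3),"rms",((q-mu)@[-a[1],a[0]]).std().round(4))
    R=near(c,.09)&(Z>.022)&(Z<.04)&notor; print(" rack walls",R.sum(),rect(P[R][:,:2]))
    R=near(c,.09)&(Z>.004)&(Z<.04)&notor; print(" rack",R.sum(),rect(P[R][:,:2]))
    c=ray(n,[[278,164]] if n=="top" else [[252,225]],.02)[0]; print("jig~",c)
    R=near(c,.085)&(Z>.007)&(Z<.017);print(" jig base",R.sum(),rect(P[R][:,:2]))
    R=near(c,.085)&(Z>.04); q=P[R][:,:2]; print(" fence",R.sum(),q.mean(0),rect(q),np.sort(Z[R])[-10:].mean())
    R=near(c,.085)&(Z>.06); q=P[R][:,:2]; print(" fencetop",R.sum(),q.mean(0),rect(q))
    c=ray(n,[[416,208]] if n=="top" else [[97,232]],.02)[0]; print("tray~",c)
    br=near(c,.1)&(hsv[...,1]>110)&((hsv[...,0]<20)); R=br&(Z>.017);print(" rim",R.sum(),rect(P[R][:,:2]))
    wh=near(c,.1)&(hsv[...,2]>150)&(hsv[...,1]<60);print(" white",wh.sum(),np.percentile(Z[wh],[5,50,95]))
    W=ray(n,np.argwhere(wh)[:,::-1],.026)[:,:2]; print("  ",rect(W))
    tb=near(c,.05)&(Z>.034); q=P[tb]; print(" tab",tb.sum(),q.mean(0),rect(q[:,:2]),np.percentile(q[:,2],95) if len(q) else 0)
E
python3 b.py
```

```text
scene rack~ [0.56858581 0.25030614 0.02      ]
 panel 319 [0.573  0.2871] yaw -0.218 zmax 0.0953 ext -0.045 0.032 rms 0.0032
 panel 228 [0.5566 0.2135] yaw -0.171 zmax 0.1029 ext -0.047 0.027 rms 0.003
 rack walls 418 (array([555.3, 254.9]), array([104.9,  87.7]), 76.4)
 rack 1264 (array([558.8, 247.3]), array([161. , 114.1]), 82.8)
jig~ [0.61309221 0.02077038 0.02      ]
 jig base 871 (array([605.8,  21.5]), array([100.5,  91.3]), 16.1)
 fence 237 [0.6073974  0.02645572] (array([604.5,  27.2]), array([70.8, 10. ]), 16.4) 0.06880974684650719
 fencetop 124 [0.60598997 0.0271967 ] (array([604.4,  27.4]), array([70.8,  9.9]), 15.8)
tray~ [ 0.50782076 -0.31361139  0.02      ]
 rim 547 (array([ 500.9, -317.3]), array([145.5,  89.5]), 7.0)
 white 555 [0.00478738 0.02557462 0.02900895]
   (array([ 505.6, -318.1]), array([122.3,  70.1]), 6.9)
 tab 82 [ 0.49998533 -0.31776828  0.04381626] (array([ 496.7, -318.3]), array([27. , 13.6]), 7.8) 0.04749645543885546
top rack~ [0.55141352 0.25130174 0.02      ]
 panel 273 [0.5661 0.2886] yaw -0.243 zmax 0.098 ext -0.035 0.035 rms 0.0033
 panel 214 [0.5449 0.2159] yaw -0.241 zmax 0.1021 ext -0.034 0.035 rms 0.0034
 rack walls 397 (array([553.9, 254.9]), array([106.3,  84.1]), 75.7)
 rack 1373 (array([547.2, 248.4]), array([161.7, 173.4]), 20.5)
jig~ [0.60481556 0.01727444 0.02      ]
 jig base 1154 (array([599.1,  21. ]), array([144.3, 121.9]), 40.3)
 fence 117 [0.60117964 0.02867273] (array([602. ,  28.7]), array([69.8,  8.1]), 16.9) 0.0704253541079092
 fencetop 104 [0.60201026 0.02860383] (array([602.4,  28.8]), array([69. ,  8.1]), 16.9)
tray~ [ 0.50077039 -0.3175857   0.02      ]
 rim 484 (array([ 500.4, -316.8]), array([138.4,  91.7]), 7.1)
 white 612 [0.00367002 0.02444603 0.03082283]
   (array([ 501.9, -319.2]), array([113.5,  71.1]), 5.4)
 tab 71 [ 0.49609438 -0.31775798  0.04425041] (array([ 495.7, -317.8]), array([23.8, 13.7]), 1.0) 0.04808647139719491
```

```bash
cat > c.py <<'E'
from h import *
z=np.load("pics/top0.npz");P=cloud("top",z["im"],z["d"])
for b in([260,340,90,130],[355,380,180,230],[225,250,100,140]): print("z",np.median(P[b[2]:b[3],b[0]:b[1],2]).round(4))
pi=np.pi;gx,gy,yw=.5455,.2175,-.243
movep([gx,gy,.2],[pi,0,yw]); gripper_to(.04,30)
print(move_l([gx,gy,.066],.1,max_force=12)); print(observe()["eef_pos"])
gripper_to(.0,30); o=observe(); print(o["opening"],o["grasp_force"],o["time_s"])
move_l([gx,gy,.11],.08)
move_l([gx,gy,.21],.15)
movep([.6063,.0175,.25],[pi,0,.288])
o=observe(); print(o["opening"],o["grasp_force"],o["eef_pos"],o["tcp_rot"],o["time_s"],o["q"])
for n in("scene","top"):
    im,d,_=shot(n,"1"); 
    I=crop(im,200,100,130,150,3) if n=="scene" else crop(im,220,100,120,150,3)
    ims=[I] if n=="scene" else ims+[I]
cv2.imwrite("pics/d1.png",np.hstack(ims)[:,:,::-1])
E
python3 c.py
```

```text
z 0.0007
z 0.0003
z 0.0003
False
[0.54617637 0.21763719 0.06687438]
0.009559330368816073 30.067386254668236 5.6
0.009573769297459194 29.986429000273347 [0.60558746 0.01804306 0.24855009] [-3.14006175e+00  2.01471977e-03  2.86614883e-01] 7.975 [-1.00679922e-01  1.66062490e-01  1.55647642e+00  6.63976372e-04
  1.42149747e+00  1.18340350e+00]
```

View pics/d1.png

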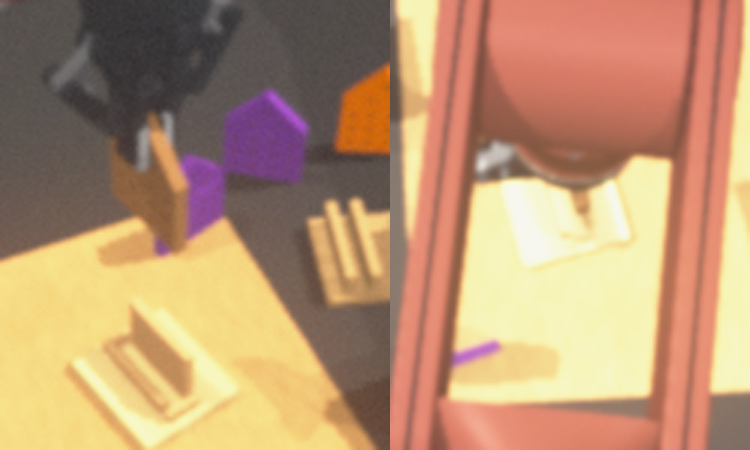

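Left half, the scene view: the gable is held upright at about (150,185), apex between the fingers, above the jig at (150,370). The arm covers the top view. I'll measure the gable along the tool axes.

```bash
cat > e.py <<'E'
from h import *
z=np.load("pics/scene1.npz");im,d=z["im"],z["d"];P=cloud("scene",im,d);hsv=cv2.cvtColor(im,cv2.COLOR_RGB2HSV)
o=observe();t=o["eef_pos"];y=o["tcp_rot"][2]; L=(P-t)@np.array([[np.cos(y),-np.sin(y),0],[np.sin(y),np.cos(y),0],[0,0,1]])
m=(abs(L[...,0])<.07)&(abs(L[...,1])<.03)&(L[...,2]<-.0)&(L[...,2]>-.075)&(hsv[...,0]<25)&(hsv[...,1]>70)
q=L[m];print(m.sum(),q.min(0),q.max(0))
for a in np.arange(-.065,0,.01):
    s=q[(q[:,2]>a)&(q[:,2]<a+.01)]
    if len(s)>3: print(a.round(3),len(s),"x",np.percentile(s[:,0],[1,5,95,99]).round(4),"y",np.percentile(s[:,1],[2,50,98]).round(4))
print("zmin",np.percentile(q[:,2],[.5,2]))
f=q[(q[:,0]<.028)&(q[:,0]>-.028)]; A=np.c_[f[:,0],f[:,2],np.ones(len(f))]; print("plane y=ax+bz+c",np.linalg.lstsq(A,f[:,1],rcond=None)[0])
v,u=np.nonzero(m);print(u.min(),u.max(),v.min(),v.max())
E
python3 e.py
```

```text
470 [-0.03610189 -0.01259873 -0.06073626] [ 3.67153249e-02  3.53565116e-03 -3.10878617e-05]
-0.065 34 x [-0.0333 -0.0316  0.0351  0.0356] y [-0.0069 -0.006   0.0009]
-0.055 83 x [-0.0344 -0.03    0.0351  0.0359] y [-0.0071 -0.0063  0.0012]
-0.045 88 x [-0.0333 -0.0309  0.0356  0.0363] y [-0.0076 -0.0061  0.0008]
-0.035 85 x [-0.0332 -0.0291  0.0349  0.0357] y [-0.0075 -0.0062  0.0018]
-0.025 87 x [-0.0328 -0.0292  0.0354  0.0358] y [-0.0076 -0.0065  0.0005]
-0.015 61 x [-0.0338 -0.0309  0.0354  0.0359] y [-0.0075 -0.0064  0.0007]
-0.005 32 x [-0.0296 -0.0115  0.036   0.0365] y [-0.0097 -0.0065  0.0018]
zmin [-0.05902493 -0.0580452 ]
plane y=ax+bz+c [ 0.00207916 -0.01263997 -0.00684148]
236 262 146 184
```

```bash
cat > f.py <<'E'
from h import *
pi=np.pi;x,y=.6069,.0171
move_l([x,y,.12],.12,rotation=[pi,0,.288]); hold(.2)
print(move_l([x,y,.0695],.03,max_force=5)); o=observe(); print(o["eef_pos"],o["ft_force"],o["time_s"])
E
python3 f.py
```

```text
True
[0.60672099 0.01721151 0.07047307] [-1.17127699  0.52580479  5.76194068] 11.05
```

The contact height of 70.5 mm matches the slot floor. I'll release, lift and verify.

```bash
cat > g.py <<'E'
from h import *
pi=np.pi
gripper_to(.04); o=observe();x,y=o["eef_pos"][:2]
move_l([x,y,.2],.15)
movep([.4965,-.318,.2],[pi,0,.105])
im,d,P=shot("scene","2"); im2,d2,P2=shot("top","2")
cv2.imwrite("pics/g1.png",np.hstack([crop(im,200,180,100,80,4),crop(im2,240,120,80,80,4)])[:,:,::-1])
f=np.array([.6066,.0181]);c,s=np.cos(.287),np.sin(.287)
for P in(P,P2):
    L=(P[...,:2]-f)@np.array([[c,-s],[s,c]]);Z=P[...,2]
    m=(abs(L[...,0])<.045)&(abs(L[...,1])<.025)&(Z>.07); print(m.sum(),"zmax",np.sort(Z[m])[-5:],"x",np.percentile(L[m][:,0],[2,98]),"y",np.percentile(L[m][:,1],[2,50,98]))
print(observe()["time_s"],observe()["eef_pos"])
E
python3 g.py
```

```text
218 zmax [0.10694561 0.10701175 0.10741621 0.10750153 0.10764196] x [-0.02949072  0.03418652] y [-0.00798167 -0.0059352   0.00283897]
146 zmax [0.10788888 0.10807387 0.10827101 0.10889007 0.10903259] x [-0.03324151  0.03223207] y [-0.0063184  -0.00103084  0.00899964]
13.9 [ 0.49725535 -0.31675273  0.19992393]
```

View pics/g1.png

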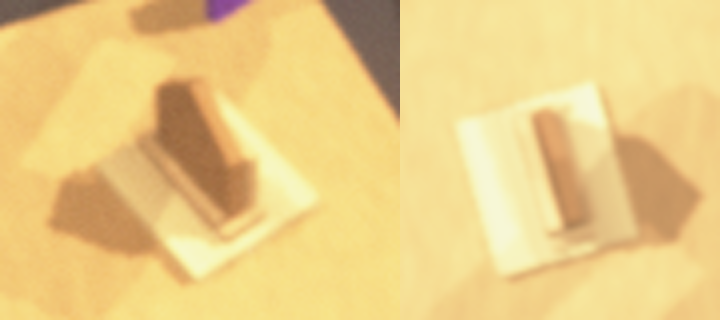

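The gable stands in the slot with its apex at 107 mm, at scene crop (205,150) and top crop (560,170). Next I'll take the clip by its tab.

```bash
cat > k.py <<'E'
from h import *
pi=np.pi;x,y=.4965,-.3175
gripper_to(.04)
move_l([x,y,.06],.15,rotation=[pi,0,.105]); print(move_l([x,y,.031],.05,max_force=6)); o=observe();print(o["eef_pos"],o["ft_force"])
gripper_to(0,40); o=observe(); print(o["opening"],o["grasp_force"],o["eef_pos"])
z0=o["eef_pos"][2]
move_l([x,y,.09],.08); move_l([x,y,.13],.15); o=observe(); print(o["opening"],o["grasp_force"])
move_l([.46,-.165,.12],.2,rotation=[pi,0,.288]); move_l([.46,-.165,.05],.15); hold(.1)
print(move_l([.46,-.165,z0-.008],.03,max_force=5)); o=observe();print(z0,o["eef_pos"],o["ft_force"],o["opening"],o["time_s"])
E
python3 k.py
```

```text
False
[ 0.49651449 -0.31752811  0.03090855] [ 0.56244905 -0.85973747  0.87933579]
0.012956975011356068 40.87688148021698 [ 0.49689177 -0.31783785  0.03157728]
0.01287366199079598 40.521429777145386
True
0.03157728061876075 [ 0.45962241 -0.16480133  0.02650503] [-0.87612666  0.70607535  6.06999783] 0.013003833408035887 19.975
```

```bash
cat > l.py <<'E'
from h import *
pi=np.pi
gripper_to(.04); o=observe();x,y=o["eef_pos"][:2]
move_l([x,y,.12],.15); movep([.40,-.33,.2],[pi,0,.288])
I=[]
for n in("scene","top"):
    im,d,P=shot(n,"3"); X,Y,Z=np.moveaxis(P,-1,0); near=np.hypot(X-.46,Y+.165)<.085
    I.append(crop(im,*((110,120,110,110) if n=="scene" else (310,180,90,90)),*((3.6,) if n=="scene" else (4.4,))))
    tb=near&(Z>.03)&(Z<.05); q=P[tb]; print(n,"tab",tb.sum(),np.median(q,0),cv2.minAreaRect((q[:,:2]*1000).astype(np.float32)))
    hsv=cv2.cvtColor(im,cv2.COLOR_RGB2HSV)
    wh=near&(Z>.012)&(Z<.03)&(hsv[...,1]<60)&(hsv[...,2]>140); W=ray(n,np.argwhere(wh)[:,::-1],.022)[:,:2]
    print(" white",wh.sum(),np.median(Z[wh]),cv2.minAreaRect((W*1000).astype(np.float32)))
    c,s=np.cos(.288),np.sin(.288);L=(W-[x,y])@np.array([[c,-s],[s,c]])
    h=L[:,0]<-.03; 
    for a in(-.045,-.03,.03,.05):
        g=L[abs(L[:,0]-a)<.005,1]; print("  x",a,"y",g.min().round(4) if len(g) else 0,g.max().round(4) if len(g) else 0)
    print("  xr",L[:,0].min(),L[:,0].max())
I=[i[:396] for i in I]; cv2.imwrite("pics/l1.png",np.hstack(I)[:,:,::-1]); print(x,y,observe()["time_s"])
E
python3 l.py
```

```text
scene tab 72 [ 0.46326813 -0.16575412  0.03935398] ((460.4911193847656, -165.27703857421875), (29.52956771850586, 13.651703834533691), 14.563565254211426)
 white 330 0.02118288368736504 ((469.1829528808594, -163.00363159179688), (116.675048828125, 66.98319244384766), 16.222543716430664)
  x -0.045 y -0.035 0.032
  x -0.03 y -0.034 0.0275
  x 0.03 y -0.0172 0.0114
  x 0.05 y -0.0169 0.0091
  xr -0.048087942589583814 0.06874894767071035
top tab 70 [ 0.45866798 -0.16403151  0.0403901 ] ((457.863037109375, -165.11749267578125), (25.82746124267578, 13.946638107299805), 15.355900764465332)
 white 368 0.022006128222424648 ((463.39019775390625, -161.80081176757812), (108.79659271240234, 67.1192398071289), 18.060260772705078)
  x -0.045 y -0.0339 0.0333
  x -0.03 y -0.0281 0.0299
  x 0.03 y -0.0144 0.0138
  x 0.05 y -0.0123 0.0113
  xr -0.04995563485527623 0.059419562270057395
0.4587385987686446 -0.16429572712806617 22.0167
```

View pics/l1.png

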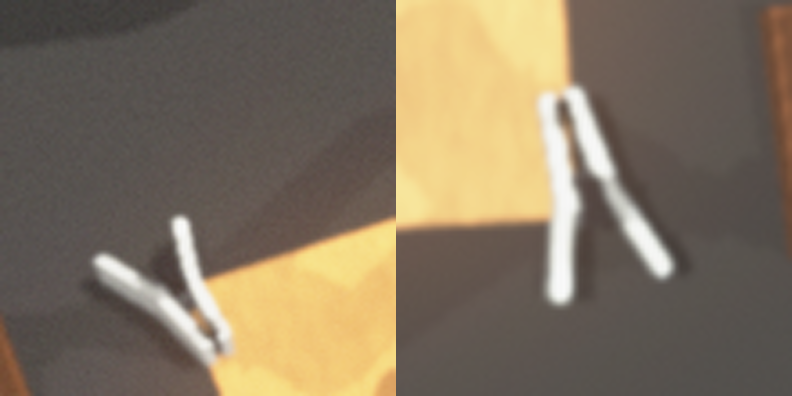

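The clip lies flat at its expected pose, with the pivot at (0.459, −0.1645) and yaw 0.288. In the top crop its jaw is at (560,95) and its handle ends at (560,295) and (660,268). I'll take it by the handles and squeeze.

```bash
cat > m.py <<'E'
from h import *
pi=np.pi;c,s=np.cos(.288),np.sin(.288);p=np.array([.459,-.1645]);x,y=p-.038*np.array([c,s])
gripper_to(.085)
movep([x,y,.1],[pi,0,.288]); move_l([x,y,.03],.1); print(move_l([x,y,.004],.04,max_force=6)); print(observe()["eef_pos"])
gripper_to(.030,50); hold(.2); o=observe(); print(o["opening"],o["grasp_force"],o["eef_pos"],o["ft_force"])
move_l([x,y,.07],.08); hold(.1); o=observe(); print(o["opening"],o["grasp_force"],o["eef_pos"],o["ft_force"],o["time_s"])
t=o["eef_pos"];I=[]
for n in("scene","top"):
    im,d,P=shot(n,"4"); I.append(crop(im,*((90,100,110,110,3.6) if n=="scene" else (310,180,90,90,4.4))))
    L=P-t;L[...,:2]=L[...,:2]@np.array([[c,-s],[s,c]])
    hsv=cv2.cvtColor(im,cv2.COLOR_RGB2HSV)
    m=(L[...,0]>.02)&(L[...,0]<.11)&(abs(L[...,1])<.04)&(L[...,2]>-.02)&(L[...,2]<.05)
    w=L[m&(hsv[...,2]>140)&(hsv[...,1]<60)]
    if len(w): 
        print(n,len(w),"x",np.percentile(w[:,0],[1,50,99]),"topz",np.percentile(w[:,2],[5,50,95]))
        for a in(.05,.06,.07,.08,.09): g=w[abs(w[:,0]-a)<.005]; print("  ",a,np.sort(g[:,1])[[0,-1]].round(4) if len(g) else 0, np.median(g[:,2]).round(4) if len(g) else 0)
cv2.imwrite("pics/m1.png",np.hstack([i[:396] for i in I])[:,:,::-1])
E
python3 m.py
```

```text
False
[ 0.42263282 -0.17530878  0.0039974 ]
0.0324752161893107 49.120110869407654 [ 0.42446185 -0.17671936  0.0063205 ] [-3.66885967 -0.49363869 14.45753366]
0.03228444218042445 49.61986720561981 [ 0.42202885 -0.17495335  0.06926383] [ 0.68700924 -0.23064359 -0.33879116] 26.7583
scene 304 x [0.02147193 0.06682313 0.10095832] topz [-0.00266597  0.01398204  0.01768723]
   0.05 [-0.02    0.0176] 0.015
   0.06 [-0.0219  0.0195] 0.0139
   0.07 [-0.0247  0.0228] 0.0133
   0.08 [-0.0256  0.0254] 0.014
   0.09 [-0.0283  0.0261] 0.0147
top 326 x [0.021251   0.05934868 0.09814385] topz [0.00367538 0.0145719  0.02022403]
   0.05 [-0.0196  0.0197] 0.0154
   0.06 [-0.0212  0.0216] 0.0148
   0.07 [-0.0233  0.0242] 0.0137
   0.08 [-0.0261  0.0264] 0.0139
   0.09 [-0.0276  0.0283] 0.015
```

View pics/m1.png

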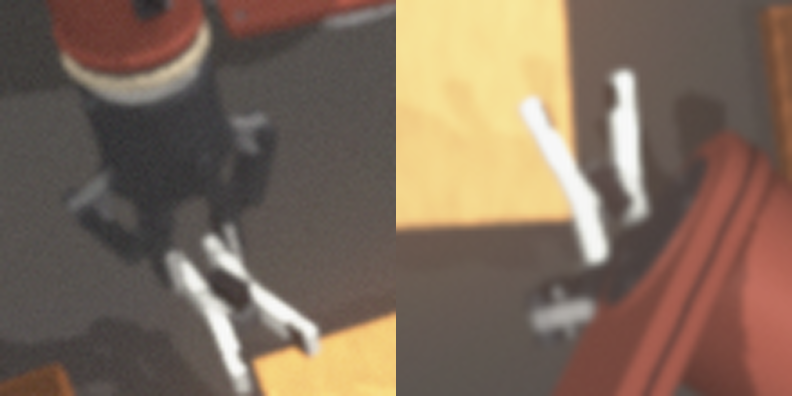

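The clip is held open and centred between the fingers, with its jaw pointing ahead to about (530,100) and (622,75) in the top crop. The jaw tips are 98 mm ahead of the TCP and the clip's top is 14.5 mm above it. I'll move it to the jig.

```bash
cat > n.py <<'E'
from h import *
pi=np.pi;c,s=np.cos(.287),np.sin(.287);o0=np.array([.6066,.0181])
J=lambda x,y,z:[*(o0+x*np.array([c,s])+y*np.array([-s,c])),z]
move_l(J(-.195,.0055,.09),.15,rotation=[pi,0,.287]); move_l(J(-.195,.0055,.047),.1); hold(.1)
print(move_l(J(-.116,.0055,.047),.06,max_force=6)); o=observe(); print(o["eef_pos"],o["ft_force"],o["opening"],o["time_s"])
im,d,P=shot("scene","5"); im2,d2,_=shot("top","5")
cv2.imwrite("pics/n1.png",np.hstack([crop(im,170,130,110,110,3.6),crop(im2,230,120,90,90,4.4)])[:,:,::-1])
E
python3 n.py
```

```text
False
[ 0.49344395 -0.00952725  0.04693209] [ 0.68594283 -0.71372218 -0.95310171] 0.032279396949641416 30.125
```

View pics/n1.png

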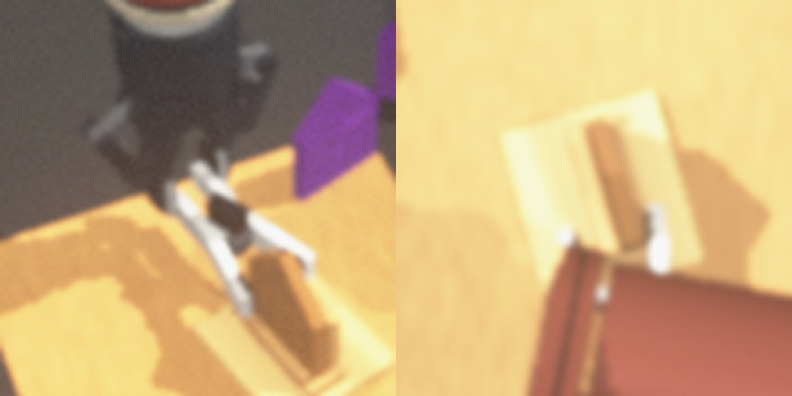

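The jaw straddles the robot-side end of panel and fence, with tips at scene crop (240,310) and (310,262). I'll let it close.

```bash
cat > p.py <<'E'
from h import *
for g in(.042,.05,.058,.07,.085):
    gripper_to(g); o=observe(); print(g,o["opening"],o["grasp_force"],o["ft_force"].round(2))
x,y,_=o["eef_pos"]; hold(.3)
move_l([x,y,.2],.1); hold(.3); move_l([.40,-.2,.25],.2)
c,s=np.cos(.287),np.sin(.287);I=[]
for n in("scene","top"):
    im,d,P=shot(n,"6"); I.append(crop(im,*((170,130,110,110,3.6) if n=="scene" else (230,120,90,90,4.4))))
    L=P-[.6066,.0181,0];L[...,:2]=L[...,:2]@np.array([[c,-s],[s,c]]);hsv=cv2.cvtColor(im,cv2.COLOR_RGB2HSV)
    m=(L[...,0]>-.15)&(L[...,0]<0)&(abs(L[...,1])<.06)&(L[...,2]>.03)&(hsv[...,1]<45)&(hsv[...,2]>140)
    w=L[m]; print(n,len(w),"x",np.percentile(w[:,0],[1,99]),"z",np.percentile(w[:,2],[5,50,95]))
    for a in(-.12,-.11,-.1,-.04,-.03,-.02): g=w[abs(w[:,0]-a)<.005]; print("  ",a,np.sort(g[:,1])[[0,-1]].round(4) if len(g) else 0,np.median(g[:,2]).round(4) if len(g) else 0)
    m=(abs(L[...,0])<.045)&(abs(L[...,1])<.025)&(L[...,2]>.075);print(" gable zmax",np.sort(L[m][:,2])[-5:].mean(),"x",np.percentile(L[m][:,0],[2,98]),"y",np.percentile(L[m][:,1],[2,50,98]))
cv2.imwrite("pics/p1.png",np.hstack([i[:396] for i in I])[:,:,::-1]); print(observe()["time_s"])
E
python3 p.py
```

```text
0.042 0.041957281333881706 10.154203267302364 [-0.29  0.31  0.04]
0.05 0.049645770672290236 9.186380873434246 [ 0.05  0.03 -0.41]
0.058 0.05790186845695611 0.0 [-0.16  0.36  0.29]
0.07 0.06979250690510175 0.0 [ 0.46  0.27 -1.08]
0.085 0.08509718556979935 0.0 [ 0.36  0.22 -0.28]
scene 372 x [-0.1274345  -0.01806946] z [0.04605013 0.0571994  0.06630289]
   -0.12 [-0.0219  0.0298] 0.0635
   -0.11 [-0.0206  0.0279] 0.0626
   -0.1 [-0.0187  0.0256] 0.0617
   -0.04 [-0.0141  0.0218] 0.0547
   -0.03 [-0.0143 -0.0072] 0.0534
   -0.02 [-0.0145 -0.0081] 0.0493
 gable zmax 0.10707778151358868 x [-0.02649234  0.03077891] y [-0.00511505 -0.00239748  0.00551291]
top 359 x [-0.12777514 -0.01965999] z [0.05067781 0.05935016 0.06922699]
   -0.12 [-0.02   0.053] 0.0645
   -0.11 [-0.0182  0.0298] 0.0633
   -0.1 [-0.0165  0.0272] 0.062
   -0.04 [-0.0118  0.0242] 0.0549
   -0.03 [-0.0118  0.0248] 0.0538
   -0.02 [-0.0136  0.0252] 0.0518
 gable zmax 0.1090310451794716 x [-0.03199311  0.03014622] y [-0.00226935  0.00274783  0.00744752]
35.1833
```

View pics/p1.png

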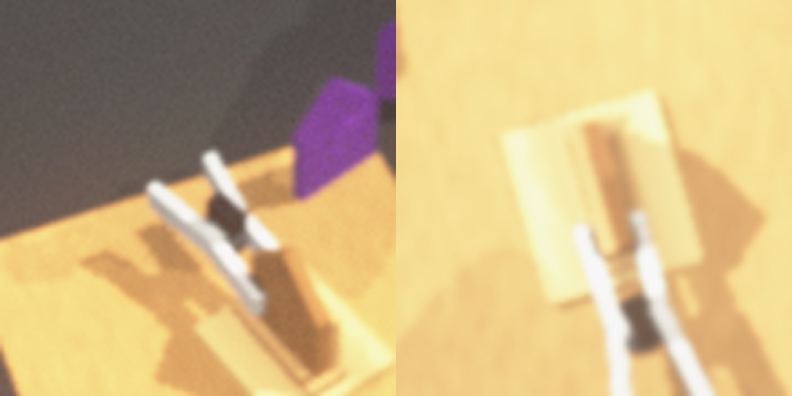

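The clip hangs on panel and fence by itself, at about (225,225) in the scene crop, with its pads roughly 42 mm up. I'll check quickly for creep, then hand in.

```bash
cat > q.py <<'E'
from h import *
hold(1.5); c,s=np.cos(.287),np.sin(.287)
im,d,P=shot("top"); z=np.load("pics/top6.npz"); P0=cloud("top",z["im"],z["d"])
L=P0-[.6066,.0181,0];L[...,:2]=L[...,:2]@np.array([[c,-s],[s,c]]);hsv=cv2.cvtColor(z["im"],cv2.COLOR_RGB2HSV)
m=(L[...,0]>-.13)&(L[...,0]<-.01)&(abs(L[...,1])<.04)&(L[...,2]>.04)&(hsv[...,1]<45)&(hsv[...,2]>140)
dz=np.median((P-P0)[m][:,2]); di=np.abs(im.astype(int)-z["im"])[m].mean(); print(dz,di)
if abs(dz)<.001 and di<12: job_done(); print("done",observe()["time_s"])
E
python3 q.py
```

```text
0.00026403347402848 0.14741784037558686
the job is handed in; nothing more can be done
the job is handed in; nothing more can be done
```

The job is handed in at about 37 s of the 64 s: the gable stands fully down in the jig slot and the spring clip holds it and the fence on its own. The clip tilts slightly jaw-down but had not moved after 1.5 s. The pads are about 42 mm up, and I could not measure the clamp force directly.

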